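# Put the saw blade in its case and shut the lid

## Robot

A 6-joint arm with a two-finger parallel gripper is mounted at the origin on the work surface. World frame = base frame: x ahead of the robot, y to its left, z up, the work surface at z = 0. Lengths are in m, angles in rad, forces in N, time in s.
With the tool pointing down it reaches from about 0.35 to 0.975 m from the base axis. Payload 4.9 kg.
Tool frame: the origin (TCP) lies at the very end of the fingers, on their centre line; the grasp point (between the pads) lies 19 mm behind it; z points along the fingers, x is the direction in which the jaws open and shut, and the axes are right-handed (so a half turn about z gives the same grasp; the last joint's range is limited). The gripper opens to 85 mm and grips with 20 to 120 N. Pads are 22 mm wide; open, the fingers measure 114 mm over their backs; the gripper's body (76 mm by 85 mm) begins 54 mm behind the grasp point. The pads swing forward as they close: fully open they stand 13 mm farther back than shut.
Start: joints at [1.105, 0.053, 1.613, -0, 1.476, -0.119], TCP at [0.212, 0.588, 0.231] pointing down, gripper open.
Joint ranges: [-3.01, 3.01], [-1.01, 2.22], [0.06, 2.58], [-1.02, 4.17], [0.09, 2.62], [-3.14, 3.14]. Speed limits (rad/s): [2.57, 2.57, 3.14, 3.14, 3.14, 3.14].

## Interface

Orientations are given as a rotation vector (axis times angle).
In Python, from station import ctrl, get_image, calibration, job gives the robot as it stands.
- The arm moves only by the tool jog_arm, never from a script. Its argument "deltas" is a list of rows, each a list of 3 entries, a list of its own where there are three numbers: the turn, a rotation vector about the tool's x, y, z in degrees, then the shift along the tool's x, y, z in m, then the finger opening in m, from 0 to 0.0854. In form: [[[ax, ay, az], [tx, ty, tz], gripper], ...]. A call has 1 to 12 rows; each row is the pose to reach, as a shift and turn from the pose commanded when the call began, along the tool's axes at that moment; what a row does not reach only later rows make up. A row lasts 1/12 s, in which the tool goes at most 41.7 mm and 7.16 degrees, less where a joint would pass 70% of its speed; a pose out of reach is approached as far as the arm can. A call with a gripper value outside its range is refused whole. The fingers move at their own pace and stop on an object; "squeeze" is the grip in N (left out, the last holds). Time passes only in rows, so rows that repeat a pose let the fingers close. It gives the time, the measured TCP pose, the force and the opening at its end, in the units of the state.
- ctrl.get_obs(): the state, without advancing time (a new reading comes with each control period).
- get_image(name): name is "scene" or "top" or "wrist"; returns the picture (384x512x3 uint8, red, green, blue); there is no depth.
- calibration(name): a dict with "mtx" (3x3 intrinsics, pixels), "k1" (the pictures are not rectified: a ray, as slopes to the right and down, at radius r is drawn at 1 + k1 r^2 times it, then the intrinsics apply), "origin" and "rotation" of the camera in the world; the wrist camera has in their place "tool_from_camera" (4x4, takes a point from camera to tool coordinates, whose origin is the TCP and whose axes are the tool frame's). Camera axes: x right, y up, looking along -z (the intrinsics and any distortion apply to the point x, -y, -z); pixel columns grow to the right and rows downward; lengths in m; the calibration is good to about 2 mm. A picture is of the moment at which its call begins: read the wrist's pose just before it. calibration takes no time and is no camera call.
- job.finish_job(): hands the job in, once; it reports no verdict.
The state is a dict: "t": time; "q": joint angles; "dq": joint speeds; "effort": joint torques, N m; "tool_pos": TCP position; "tool_rot": TCP orientation; "contact_force": force on the tool from outside, world axes, zero at the start; "wrist_torque": the same for the moment, N m; "opening": finger opening in m.
Only numpy, scipy, OpenCV 4.12 (cv2) and the standard library are available. Lean on these libraries where they do the work, as an engineer would, in place of code of your own. Each camera call takes 0.05 s, during which the arm holds its last target.

## Task

Put the saw blade away: lower it, hub upwards, over the post and the small pin inside the open wooden case until it lies flat on the case's floor. Then swing the lid down until it is fully closed. Do not drop the blade in or slam the lid, and leave the goblet, can, hammer and carton where they are.

Things in the scene. Friction and masses are not known exactly. Their poses are not given: they have to be found in the camera images.
- case: Open square plywood case, fixed to the bench. Origin: centre of its underside; z up. Outside 190 x 190 mm, rim 60 mm high, walls 10 mm thick, floor's top 10 mm above the origin. The lid is hinged along the rim on its +y side (hinge parallel to the case's x). +y points roughly to the robot's left, so the open lid stands on the left.
- post_top (a point): Centre of the top of the round steel post that stands in the middle of the case's floor: 20 mm diameter, 34 mm tall, its last 6 mm tapered to 12 mm. 44 mm above the case's origin. Axes as the case.
- pin_top (a point): Centre of the top of the round steel anti-rotation pin on the case's floor, 40 mm from the post's axis along the case's -y: 10 mm diameter, 16 mm tall, its last 3 mm tapered to 5 mm. 26 mm above the case's underside.
- lid (a joint): Lid angle. Flat plywood panel 190 x 190 x 8 mm, 0.2 kg, with a finger tab (60 mm wide, 8 mm thick) projecting 18 mm from the middle of its free edge. 0 = closed on the rim, pi/2 = upright; begins at 1.7 to 1.95, leaning back past upright; stop at 2.0. Stiff hinge: it stays where left, and about 0.5 to 3 N at the free edge swings it.
- lid_hinge (a point): Middle of the hinge line: in the case's frame x 0, y +95 mm, z 60.5 mm. Axes turn with the lid: x along the hinge, -y from the hinge to the free edge along the lid's inner face, z out of the lid's outer face (up when closed).
- lid_edge (a point): Middle of the lid's free edge, on its outer (upper when closed) face: 190 mm from the hinge line, 8 mm out from the inner face. Axes as lid_hinge. The tab projects 18 mm beyond this point.
- blade: Circular saw blade, plain steel, 150 mm diameter with teeth, 6 mm thick, about 0.65 kg, lying flat on the bench, its hub upwards. Origin: centre of its underside; z up. It fits on post and pin when its axes match the case's (x to x, y to y). Seated, its origin lies 10 mm above the case's; if it is not down over the pin the lid will not shut.
- hub_top (a point): Centre of the top of the blade's hub, a darker steel block in the middle of the blade: 36 mm along the blade's x (two flats to grip), 52 mm along its y, 40 mm tall, top 46 mm above the blade's underside. A 24 mm bore runs through hub and blade on this axis. When seated, 4.5 mm below the closed lid.
- pin_hole (a point): Centre, at the underside, of the 15 mm hole through the blade that takes the pin: 40 mm from the blade's axis along its -y. Axes as the blade.
- goblet: Bystander: clear plastic goblet, 135 mm tall, 76 mm diameter at the top, standing. Origin: centre of its foot's underside.
- can: Bystander: metal can, 84 mm diameter, 110 mm tall, standing. Origin: centre of its underside.
- hammer: Bystander: wooden-handled hammer lying on the bench to the robot's right, 260 mm long along its x. Origin: on the bench under the middle of its length.
- carton: Bystander: closed cardboard carton, 140 x 200 x 110 mm. Origin: centre of its underside.
There are look-alikes about, which are no part of the job. What is shaped like the blade but purple or red is not meant.

How it is judged:
On the way:
1. the blade lies flat on the case's floor, over post and pin (z of blade in the frame of case below 0.0135 m and horizontal distance between blade and case below 0.006 m and angle between blade's own z axis and vertical below 0.05 rad), for 0.2 s.
At the end, for the whole second after the job is handed in: The blade lies over post and pin, at rest, its underside within 3.5 mm of the case's floor, within 6 mm of the case's centre and tilted less than 0.05 rad, and the lid is closed to less than 0.04 rad (all of step 1 and value of joint lid below 0.04 rad and linear speed of blade below 0.02 m/s); the robot touches nothing.
It fails at once if the lid is slammed (it closes faster than 3.5 rad/s) (velocity of joint lid below -3.5 rad/s).
It fails at once if the blade is dropped into the case (it moves faster than 0.7 m/s there, as after a fall of 25 mm) (horizontal distance between blade and case below 0.08 m and z of blade in the frame of case below 0.065 m and linear speed of blade above 0.7 m/s).
It fails at once if the goblet, can, hammer or carton is moved by more than 30 mm (distance of any of goblet, can, hammer, carton from where it was at the start of the episode above 0.03 m).
It also fails if it takes over 64 s, if anything falls off the work surface, if the arm or the gripper's body presses on something with over 40 N, if the wrist force passes 120 N, or if a joint passes its speed limit or range.

## Working session

There is one attempt and no reset: what is moved stays moved. The work goes in short steps, Python scripts to look and compute and a tool call to move; the robot and the scene stay as the last step left them, time stands still between calls to the robot, and variables do not carry over. Pictures are saved under pics/ and viewed, and the job is handed in when it is done.

Besides the shell and the picture viewer there is one more tool, called after "Emit:" as name([rows], argument=value, ...), one row to a line, values as JSON. jog_arm: Moves the arm, as the interface text tells. Its arguments: {"type":"object","properties":{"deltas":{"type":"array","items":{"type":"array"}},"squeeze":{"type":"number"}},"required":["deltas"]}

```bash
mkdir -p pics; ls; cat > h.py <<'E'
import numpy as np, cv2
from station import ctrl,get_image,calibration,job
from scipy.spatial.transform import Rotation as R
def save(n,f):
    o=ctrl.get_obs(); im=get_image(n); cv2.imwrite('pics/'+f,im[:,:,::-1]); return im,o
def cam(n,o=None):
    c=calibration(n); K=np.array(c['mtx']); k1=c['k1']
    if n=='wrist':
        T=np.array(c['tool_from_camera']); Rt=R.from_rotvec(o['tool_rot']).as_matrix()
        return K,k1,Rt@T[:3,3]+np.array(o['tool_pos']),Rt@T[:3,:3]
    return K,k1,np.array(c['origin']),np.array(c['rotation'])
def ray(C,u,v):
    K,k1,p,Rm=C
    q=cv2.undistortPoints(np.array([[[u,v]]],float),K,np.array([k1,0,0,0.]))[0,0]
    return p,Rm@np.array([q[0],-q[1],-1])
def onz(C,u,v,z):
    p,d=ray(C,u,v); return p+d*(z-p[2])/d[2]
def proj(C,P):
    K,k1,p,Rm=C
    c=Rm.T@(np.array(P)-p); x,y=c[0]/-c[2],-c[1]/-c[2]; s=1+k1*(x*x+y*y)
    return K[0,0]*x*s+K[0,2],K[1,1]*y*s+K[1,2]
E
python3 - <<'E'
from h import *
for n in('scene','top','wrist'):
    im,o=save(n,n+'0.png'); print(n,calibration(n))
print(ctrl.get_obs())
E
```

```text
pics
scene {'mtx': array([[385.41499173,   0.        , 260.09171904],
       [  0.        , 385.41499173, 192.31883234],
       [  0.        ,   0.        ,   1.        ]]), 'k1': -0.030957342817494973, 'origin': array([1.21406744, 0.23594675, 1.2486085 ]), 'rotation': array([0.35474595, 0.51605984, 1.86870835])}
top {'mtx': array([[396.33750327,   0.        , 250.08088998],
       [  0.        , 396.33750327, 195.58604882],
       [  0.        ,   0.        ,   1.        ]]), 'k1': -0.10059134816303672, 'origin': array([ 0.3994191 , -0.01633227,  1.53960706]), 'rotation': array([ 0.07553552, -0.07213786, -1.54275312])}
wrist {'mtx': array([[270.74479485,   0.        , 254.43429292],
       [  0.        , 270.74479485, 191.93678121],
       [  0.        ,   0.        ,   1.        ]]), 'k1': -0.05913641278915922, 'tool_from_camera': array([[ 9.99999944e-01, -2.99973662e-04,  1.48720448e-04,
        -4.79490296e-04],
       [-2.37711495e-04, -9.48898930e-01, -3.15580044e-01,
        -8.22622921e-02],
       [ 2.35786376e-04,  3.15579991e-01, -9.48898948e-01,
        -1.42908723e-01],
       [ 0.00000000e+00,  0.00000000e+00,  0.00000000e+00,
         1.00000000e+00]])}
{'t': 0.15, 'q': array([ 1.10496674e+00,  5.32356894e-02,  1.61397371e+00,  1.06613375e-05,
        1.47599744e+00, -1.18993838e-01]), 'dq': array([-3.32803906e-04, -2.02362662e-03, -2.74624438e-03,  3.43046057e-04,
       -3.89768936e-05,  1.06330927e-05]), 'effort': array([ 6.21700929e-05, -3.94236517e+01, -3.70723057e+01, -1.10837177e-04,
        4.68972328e-03, -4.64035040e-06]), 'tool_pos': array([0.21222692, 0.58735086, 0.23032946]), 'tool_rot': array([ 2.57081382e+00,  1.80437665e+00, -2.24097414e-03]), 'contact_force': array([ 0.82933513, -0.00661735, -0.4306198 ]), 'wrist_torque': array([-0.01694025,  0.04633855, -0.02094314]), 'opening': 0.0855169849779611}
```

```bash
sed -i "s/np.array(c\['origin'\]),np.array(c\['rotation'\])/np.array(c['origin']),R.from_rotvec(c['rotation']).as_matrix()/" h.py; ls pics
```

```text
scene0.png
top0.png
wrist0.png
```

View pics/top0.png

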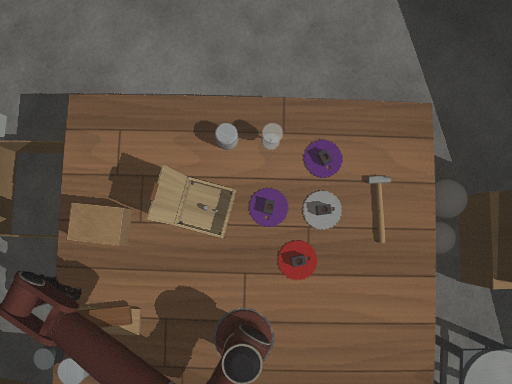

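View pics/scene0.png

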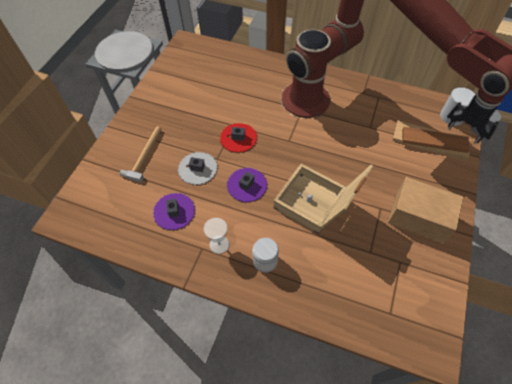

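View pics/wrist0.png

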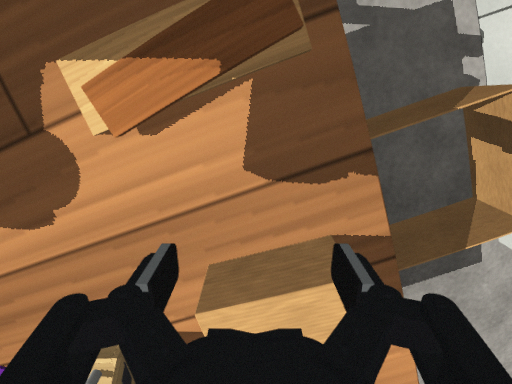

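The top view shows the grey blade at about (322,210) and the case centre at about (206,207), with the lid leaning left. The purple and red look-alikes are nearby. I'll enlarge both areas.

```bash
python3 - <<'E'
from h import *
im=cv2.imread('pics/top0.png')
a=cv2.resize(im[155:250,140:245],None,fx=7,fy=6.2,interpolation=cv2.INTER_CUBIC)
a=cv2.resize(im[155:245,140:245],(735,630)[:2],interpolation=cv2.INTER_CUBIC)[:600]
cv2.imwrite('pics/topcase.png',a)
cv2.imwrite('pics/topblade.png',cv2.resize(im[180:240,290:355],(650,600),interpolation=cv2.INTER_CUBIC))
C=cam('top')
hsv=cv2.cvtColor(im,cv2.COLOR_BGR2HSV)
m=((hsv[:,:,1]<45)&(hsv[:,:,2]>110)).astype(np.uint8); m[:,:300]=0;m[:,350:]=0;m[:185]=0;m[235:]=0
m=cv2.morphologyEx(m,cv2.MORPH_CLOSE,np.ones((3,3)))
c=max(cv2.findContours(m,0,2)[0],key=cv2.contourArea)
h=cv2.convexHull(c); print(cv2.minEnclosingCircle(c),cv2.fitEllipse(h))
e=cv2.fitEllipse(h)[0]
print(onz(C,*e,0.006))
C2=cam('scene')
for P in [(0.4,0,0)]: print(proj(C,P),proj(C2,P))
E
```

```text
((321.9764709472656, 209.64117431640625), 19.564167022705078) ((322.0690612792969, 209.67539978027344), (38.36650085449219, 38.71110534667969), 14.88824462890625)
[ 0.49700409 -0.29220748  0.006     ]
(np.float64(246.2273875492429), np.float64(232.80578714269018)) (np.float64(276.4606768899848), np.float64(169.4549702841763))
```

View pics/topcase.png

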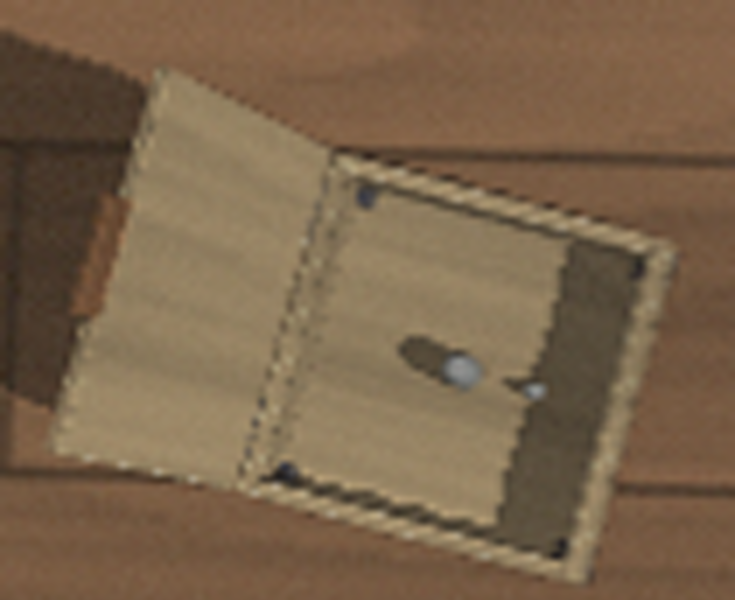

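View pics/topblade.png

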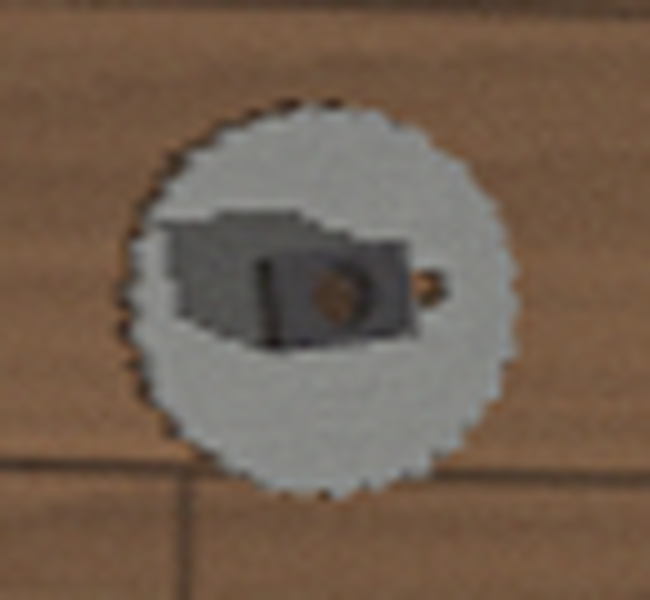

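```bash
python3 - <<'E'
from h import *
C=cam('top')
g=lambda x,y:(140+(x+.5)/7-.5,155+(y+.5)/7-.5)
P=[onz(C,*g(*p),0.06) for p in((335,152),(677,243),(588,583),(243,490))]
for p in P: print(p.round(4))
c=np.mean(P,0);print('c',c)
for i in range(4):
    d=P[(i+1)%4]-P[i]; print(np.linalg.norm(d),np.degrees(np.arctan2(d[1],d[0])))
po=onz(C,*g(461,370),0.044);pi=onz(C,*g(535,391),0.026); print('post',po,'pin',pi,np.degrees(np.arctan2(*(po-pi)[[1,0]])),np.linalg.norm((po-pi)[:2]))
g2=lambda x,y:(290+(x+.5)/10-.5,180+(y+.5)/10-.5)
h=onz(C,*g2(428,288),0.005); b=onz(C,322.07,209.68,.006); d=b-h; print('hole',h,np.degrees(np.arctan2(d[1],d[0])),np.linalg.norm(d))
# lid: edge corners
for a,bq in(((160,68),(335,152)),((52,450),(243,490))):
    p,dr=ray(C,*g(*a)); H=onz(C,*g(*bq),.0605); 
    # sphere radius .19 around H
    w=p-H; A=dr@dr;B=2*dr@w;D=w@w-.19**2-.008**2
    disc=B*B-4*A*D; t=[(-B+s*np.sqrt(max(disc,0)))/(2*A) for s in(1,-1)]; print(disc,[p+dr*x for x in t])
# tab
E
```

```text
[0.6063 0.2274 0.06  ]
[0.5618 0.0412 0.06  ]
[0.3789 0.0831 0.06  ]
[0.4229 0.2693 0.06  ]
c [0.49248091 0.15522375 0.06      ]
0.1914115018328979 -103.44738433922383
0.18757715769250863 167.10318630451906
0.19132080585099354 76.69868468749408
0.1880657825584212 -12.870422177269415
post [0.49137469 0.15657454 0.044     ] pin [0.48209896 0.11770491 0.026     ] 76.57812505619003 0.0399610717355592
hole [ 0.50325923 -0.33263577  0.005     ] 98.82064700204633 0.04092045308897472
0.10797336973672422 [array([ 0.67119   ,  0.35393732, -0.06559935]), array([0.61913558, 0.28301667, 0.24185847])]
0.11017084079272976 [array([ 0.44486727,  0.40736329, -0.06827522]), array([0.43610875, 0.32571099, 0.24158709])]
```

```bash
cat >> h.py <<'E'
def delta(pos,yaw_deg,o=None):
    o=o or ctrl.get_obs(); R0=R.from_rotvec(o['tool_rot'])
    Rt=R.from_euler('z',yaw_deg,degrees=True)*R.from_rotvec([np.pi,0,0])
    print('rot',(R0.inv()*Rt).as_rotvec(degrees=True).round(2),'shift',R0.inv().apply(np.array(pos)-o['tool_pos']).round(4), 'q',o['q'].round(3),'t',o['t'])
E
python3 -c "
from h import *
o=ctrl.get_obs()
delta([.21,.587,.36],70)
delta([.495,-.29,.28],9)"
```

```text
rot [-0.01  0.09  0.13] shift [-0.0013 -0.002  -0.1297] q [ 1.105  0.053  1.614  0.     1.476 -0.119] t 0.15
rot [4.000e-02 9.000e-02 6.113e+01] shift [-0.7291  0.5642 -0.0486] q [ 1.105  0.053  1.614  0.     1.476 -0.119] t 0.15
```

Emit:
jog_arm([
  [[0,0,0],[0,0,-0.04],0.085],
  [[0,0,0],[-0.02,0.015,-0.08],0.085],
  [[0,0,20],[-0.729,0.564,-0.11],0.085],
  [[0,0,20],[-0.729,0.564,-0.11],0.085],
  [[0,0,20],[-0.729,0.564,-0.11],0.085],
  [[0,0,40],[-0.729,0.564,-0.11],0.085],
  [[0,0,40],[-0.729,0.564,-0.11],0.085],
  [[0,0,40],[-0.729,0.564,-0.11],0.085],
  [[0,0,61],[-0.729,0.564,-0.11],0.085],
  [[0,0,61],[-0.729,0.564,-0.11],0.085],
  [[0,0,61],[-0.729,0.564,-0.1],0.085],
  [[0,0,61],[-0.729,0.564,-0.1],0.085],
])

```text
t: 1.15
tool_pos: [0.3466, 0.1686, 0.3211]
tool_rot: [-3.132, -0.245, -0.001]
contact_force: [1.1, 0.6, 0.5]
opening: 0.0849
```

```bash
python3 -c "
from h import *
delta([.497,-.29,.26],9)"
```

```text
rot [-0.   -0.04 -0.05] shift [0.0772 0.4764 0.0612] q [ 0.259 -0.596  1.995 -0.     1.741  0.103] t 1.15
```

Emit:
jog_arm([
  [[0,0,0],[0.077,0.476,0.03],0.085],
  [[0,0,0],[0.077,0.476,0.03],0.085],
  [[0,0,0],[0.077,0.476,0.03],0.085],
  [[0,0,0],[0.077,0.476,0.03],0.085],
  [[0,0,0],[0.077,0.476,0.03],0.085],
  [[0,0,0],[0.077,0.476,0.06],0.085],
  [[0,0,0],[0.077,0.476,0.06],0.085],
  [[0,0,0],[0.077,0.476,0.06],0.085],
  [[0,0,0],[0.077,0.476,0.06],0.085],
  [[0,0,0],[0.077,0.476,0.06],0.085],
  [[0,0,0],[0.077,0.476,0.06],0.085],
  [[0,0,0],[0.077,0.476,0.06],0.085],
])

```text
t: 2.15
tool_pos: [0.4981, -0.2904, 0.2595]
tool_rot: [-3.131, -0.247, 0.002]
contact_force: [-0.5, 0.8, -0.3]
opening: 0.0849
```

Emit:
jog_arm([
  [[0,0,0],[0,0,0],0.085],
  [[0,0,0],[0,0,0],0.085],
])

```text
t: 2.32
tool_pos: [0.4978, -0.2883, 0.2597]
tool_rot: [-3.13, -0.247, 0.003]
contact_force: [0.3, 0.3, -0.3]
opening: 0.0854
```

```bash
python3 -c "
from h import *
im,o=save('wrist','w1.png'); np.save('w1.npy',o,allow_pickle=True)
print(o['tool_pos'],o['tool_rot'],o['t'],np.abs(o['dq']).max())"
```

```text
[ 0.49782226 -0.28828113  0.25971245] [-3.12964467 -0.24663154  0.00337091] 2.3167 0.04854410254378954
```

View pics/w1.png

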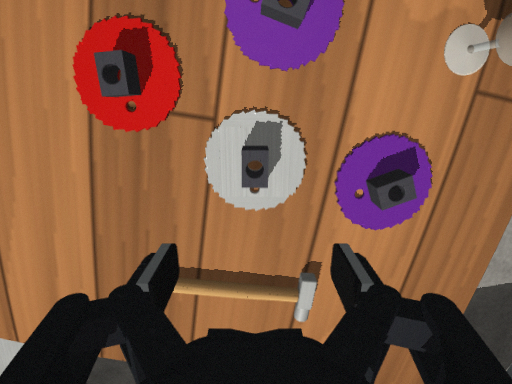

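The grey blade is centred near (256,159), its hub is nearly aligned with the image, and the pin hole is at (255,190). Now I'll measure it precisely.

```bash
python3 - <<'E'
from h import *
im,o=save('wrist','w2.png'); print(o['tool_pos'],np.abs(o['dq']).max())
C=cam('wrist',o)
hsv=cv2.cvtColor(im,cv2.COLOR_RGB2HSV)
roi=np.zeros(im.shape[:2],np.uint8); cv2.circle(roi,(256,160),58,1,-1)
m=((hsv[:,:,1]<60)).astype(np.uint8)*roi
m=cv2.morphologyEx(m,cv2.MORPH_CLOSE,np.ones((3,3)))
m=cv2.morphologyEx(m,cv2.MORPH_OPEN,np.ones((5,5)))
c=max(cv2.findContours(m,0,1)[0],key=cv2.contourArea)
pts=np.array([onz(C,*p,0.005)[:2] for p in cv2.convexHull(c)[:,0].astype(float)])
(cx,cy),r=cv2.minEnclosingCircle((pts*1000).astype(np.float32)); print('circ',cx,cy,r, cv2.fitEllipse((pts*1000).astype(np.float32)))
cv2.imwrite('pics/w2c.png',cv2.resize(im[100:220,196:316],(600,600),interpolation=cv2.INTER_CUBIC)[:,:,::-1])
E
```

```text
[ 0.4979548  -0.28732977  0.26046536] 0.035758208788752334
circ 496.8365783691406 -292.85614013671875 77.68001556396484 ((497.0509033203125, -292.7338562011719), (152.48873901367188, 153.06808471679688), 161.49269104003906)
```

View pics/w2c.png

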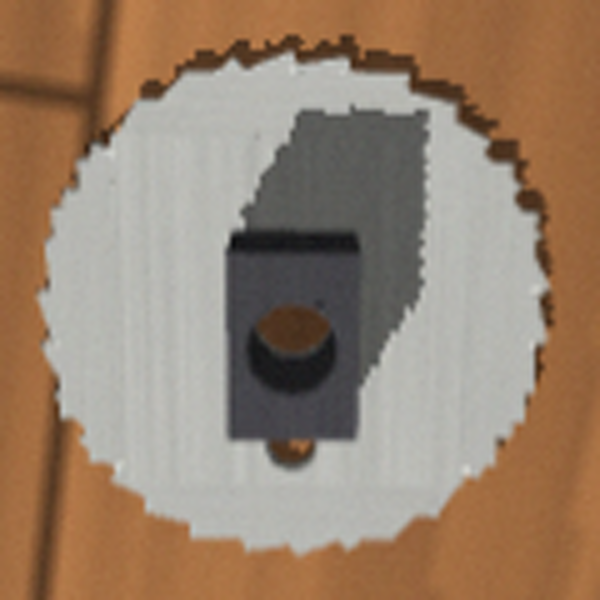

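```bash
python3 - <<'E'
from h import *
im,o=save('wrist','w3.png'); print(o['tool_pos'],np.abs(o['dq']).max(),o['t'])
C=cam('wrist',o)
g=lambda x,y:(196+(x+.5)/5-.5,100+(y+.5)/5-.5)
P=np.array([onz(C,*g(*p),.046) for p in((227,249),(358,249),(358,438),(228,438))]);print(P.round(4),P.mean(0))
for i in range(4):
    d=P[(i+1)%4]-P[i]; print(np.linalg.norm(d),np.degrees(np.arctan2(d[1],d[0])))
print('bore',onz(C,*g(292,348),.046))
h=onz(C,*g(291,447),.006);print('hole',h)
print('toolyaw',R.from_rotvec(o['tool_rot']).as_matrix()[:,0])
delta([.4970,-.2925,.025],9)
delta([.4970,-.2925,.12],9)
E
```

```text
[ 0.49811625 -0.28675762  0.2611022 ] 0.023432027620745678 2.4167
[[ 0.4757 -0.2684  0.046 ]
 [ 0.51   -0.2629  0.046 ]
 [ 0.5191 -0.3146  0.046 ]
 [ 0.4836 -0.3204  0.046 ]] [ 0.497119   -0.29158013  0.046     ]
0.03475598217309073 9.171752863836815
0.05254971995845001 -80.01146732218547
0.03603323230447257 -170.81793248981242
0.052553521340569995 98.59593186589267
bore [ 0.49702764 -0.29229451  0.046     ]
hole [ 0.50313248 -0.33286479  0.006     ]
toolyaw [ 9.87277637e-01  1.59005746e-01 -2.02469630e-04]
rot [-0.   -0.02  0.18] shift [-0.0022  0.0058  0.2365] q [-0.651 -0.083  1.697  0.     1.527 -0.812] t 2.4667
rot [-0.   -0.02  0.18] shift [-0.0022  0.0058  0.1415] q [-0.651 -0.083  1.697  0.     1.527 -0.812] t 2.4667
```

Emit:
jog_arm([
  [[0,0,0],[-0.002,0.006,0.04],0.085],
  [[0,0,0],[-0.002,0.006,0.08],0.085],
  [[0,0,0],[-0.002,0.006,0.12],0.085],
  [[0,0,0],[-0.002,0.006,0.15],0.085],
  [[0,0,0],[-0.002,0.006,0.175],0.085],
  [[0,0,0],[-0.002,0.006,0.185],0.085],
  [[0,0,0],[-0.002,0.006,0.185],0.085],
  [[0,0,0],[-0.002,0.006,0.185],0.085],
  [[0,0,0],[-0.002,0.006,0.185],0.085],
])

```text
t: 3.22
tool_pos: [0.4988, -0.2944, 0.0791]
tool_rot: [3.128, 0.251, 0.005]
contact_force: [0.6, -0.1, 0.5]
opening: 0.0849
```

```bash
python3 -c "
from h import *
im,o=save('wrist','w4.png')
delta([.4970,-.2925,.02],9.15)"
```

```text
rot [ 0.21 -0.19  0.01] shift [-0.0017 -0.0026  0.0592] q [-0.662  0.084  1.846 -0.     1.206 -0.822] t 3.2667
```

View pics/w4.png

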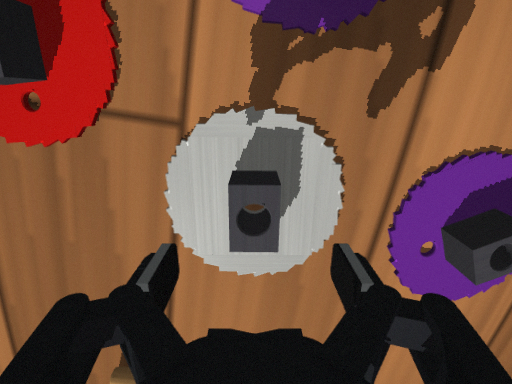

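The hub is centred on the tool's column (about 254) and square to it. Lowering and gripping.

Emit:
jog_arm([
  [[0,0,0],[-0.001,-0.002,0.02],0.085],
  [[0,0,0],[-0.001,-0.002,0.04],0.085],
  [[0,0,0],[-0.001,-0.002,0.055],0.085],
  [[0,0,0],[-0.001,-0.002,0.059],0.085],
  [[0,0,0],[-0.001,-0.002,0.059],0.085],
  [[0,0,0],[-0.001,-0.002,0.059],0.085],
  [[0,0,0],[-0.001,-0.002,0.059],0.03],
  [[0,0,0],[-0.001,-0.002,0.059],0.02],
  [[0,0,0],[-0.001,-0.002,0.059],0.02],
  [[0,0,0],[-0.001,-0.002,0.059],0.02],
  [[0,0,0],[-0.001,-0.002,0.059],0.02],
  [[0,0,0],[-0.001,-0.002,0.059],0.02],
], squeeze=70)

```text
t: 4.27
tool_pos: [0.4972, -0.2924, 0.0186]
tool_rot: [3.13, 0.25, 0.004]
contact_force: [2.2, 1.4, 5.2]
opening: 0.035
```

Emit:
jog_arm([
  [[0,0,0],[0,0,0],0.02],
  [[0,0,0],[0,0,0],0.02],
  [[0,0,0],[0,0,0],0.02],
])

```text
t: 4.52
tool_pos: [0.4972, -0.2924, 0.0186]
tool_rot: [3.13, 0.25, 0.004]
contact_force: [2.5, 1.3, 5.2]
opening: 0.0351
```

Emit:
jog_arm([
  [[0,0,0],[0,0,-0.01],0.02],
  [[0,0,0],[0,0,-0.03],0.02],
  [[0,0,0],[0,0,-0.06],0.02],
  [[0,0,0],[0,0,-0.09],0.02],
  [[0,0,0],[0,0,-0.12],0.02],
  [[0,0,0],[0,0,-0.15],0.02],
  [[0,0,0],[0,0,-0.17],0.02],
  [[0,0,0],[0,0,-0.18],0.02],
  [[0,0,0],[0,0,-0.18],0.02],
  [[0,0,0],[0,0,-0.18],0.02],
])

```text
t: 5.35
tool_pos: [0.4949, -0.2912, 0.1954]
tool_rot: [-3.13, -0.25, 0.004]
contact_force: [-1.0, 0.3, -7.2]
opening: 0.0348
```

```bash
python3 -c "
from h import *
im,o=save('wrist','w5.png'); save('top','top5.png')
print(o['contact_force'],o['opening'],o['tool_pos'])
delta([.492,.155,.2],-13.2)"
```

```text
[-0.96799501  0.33286998 -7.23147235] 0.0348012815078275 [ 0.49493206 -0.29120801  0.1953557 ]
rot [-0.19  0.28 22.33] shift [ 0.0683 -0.4405 -0.0046] q [-0.661 -0.039  1.769 -0.     1.418 -0.821] t 5.45
```

View pics/w5.png

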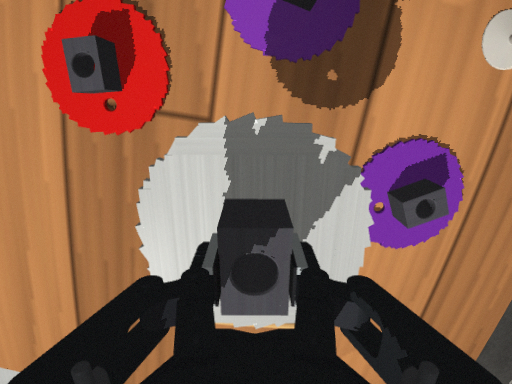

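View pics/top5.png

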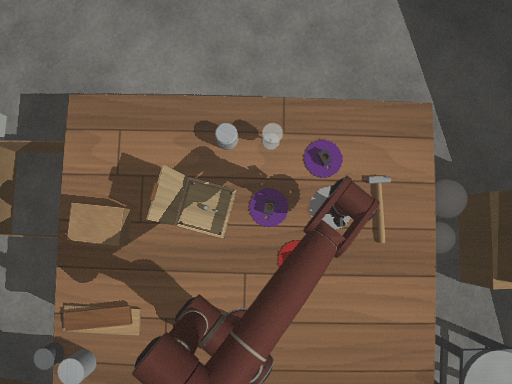

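The grip holds at 34.8 mm with the blade level. I'll carry it to just short of the case, so that the wrist camera sees post and pin.

```bash
python3 -c "
from h import *
delta([.460,.02,.235],-13.2)"
```

```text
rot [-0.19  0.28 22.33] shift [ 0.0152 -0.3124 -0.0399] q [-0.661 -0.039  1.769 -0.     1.418 -0.821] t 5.45
```

Emit:
jog_arm([
  [[0,0,2],[0,-0.015,-0.02],0.02],
  [[0,0,5],[0.002,-0.045,-0.035],0.02],
  [[0,0,8],[0.004,-0.085,-0.04],0.02],
  [[0,0,11],[0.006,-0.125,-0.04],0.02],
  [[0,0,14],[0.008,-0.165,-0.04],0.02],
  [[0,0,17],[0.01,-0.205,-0.04],0.02],
  [[0,0,20],[0.012,-0.245,-0.04],0.02],
  [[0,0,22.3],[0.014,-0.28,-0.04],0.02],
  [[0,0,22.3],[0.015,-0.302,-0.04],0.02],
  [[0,0,22.3],[0.015,-0.312,-0.04],0.02],
  [[0,0,22.3],[0.015,-0.312,-0.04],0.02],
  [[0,0,22.3],[0.015,-0.312,-0.04],0.02],
])

```text
t: 6.45
tool_pos: [0.4606, 0.0185, 0.2357]
tool_rot: [3.12, -0.359, -0.004]
contact_force: [0.5, -0.0, -6.0]
opening: 0.035
```

Emit:
jog_arm([
  [[0,0,0],[0,0,0],0.02],
  [[0,0,0],[0,0,0],0.02],
])

```text
t: 6.62
tool_pos: [0.4612, 0.0175, 0.2367]
tool_rot: [3.12, -0.363, -0.002]
contact_force: [-0.1, 0.3, -5.6]
opening: 0.0349
```

```bash
python3 -c "
from h import *
im,o=save('wrist','w6.png'); np.save('w6.npy',o,allow_pickle=True)
print(o['contact_force'],o['opening'],o['tool_pos'],o['tool_rot'],np.abs(o['dq']).max())
C=cam('wrist',o)
print(proj(C,[.4915,.156,.044]),proj(C,[.482,.1177,.026]))"
```

```text
[-0.126512    0.29353613 -5.61884655] 0.03494890968961598 [0.46124725 0.01746896 0.23666683] [ 3.12004923e+00 -3.63044412e-01 -1.59760566e-03] 0.005349898807180275
(np.float64(253.62905284241313), np.float64(46.07838094444972)) (np.float64(253.34596286148414), np.float64(83.98695461785476))
```

View pics/w6.png

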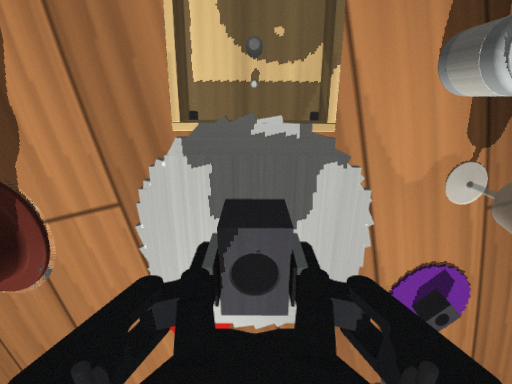

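Post at (254,46) and pin at (254,84), within a pixel of the top-camera prediction. I'll measure them in a closer crop.

```bash
python3 -c "
from h import *
im=cv2.imread('pics/w6.png')
cv2.imwrite('pics/w6c.png',cv2.resize(im[25:105,204:304],(750,600),interpolation=cv2.INTER_CUBIC))
cv2.imwrite('pics/w6d.png',cv2.resize(im[190:320,200:310],(508,600),interpolation=cv2.INTER_CUBIC))
"
```

```text
(no output)
```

View pics/w6c.png

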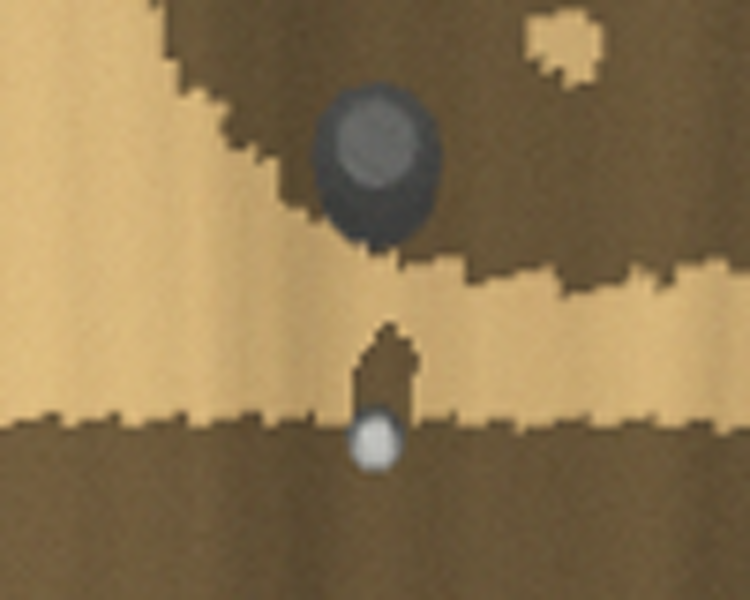

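View pics/w6d.png

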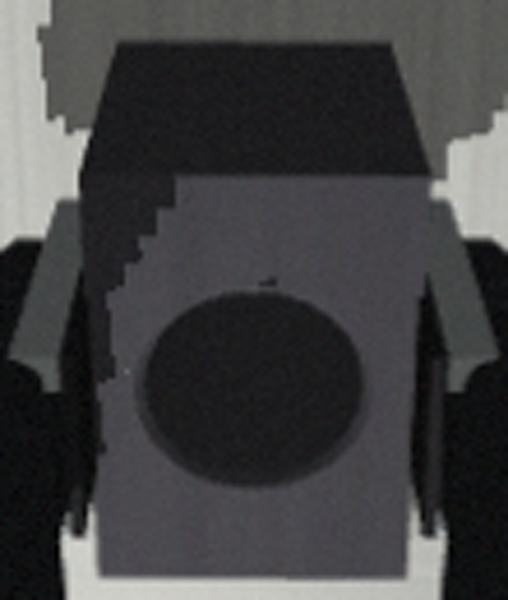

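```bash
python3 - <<'E'
from h import *
o=np.load('w6.npy',allow_pickle=True).item(); C=cam('wrist',o)
g=lambda x,y:(204+(x+.5)/7.5-.5,25+(y+.5)/7.5-.5)
g2=lambda x,y:(200+(x+.5)/4.615-.5,190+(y+.5)/4.615-.5)
po=onz(C,*g(377,144),.044);pi=onz(C,*g(376,442),.026); d=po-pi
print('post',po,'pin',pi,np.degrees(np.arctan2(d[1],d[0]))-90,np.linalg.norm(d[:2]))
zt=o['tool_pos'][2]+.0274
b=onz(C,*g2(251,389),zt);print('bore',b,'tcp',o['tool_pos'])
Q=[onz(C,*g2(*p),zt) for p in((80,176),(431,176),(407,577),(98,577))]
print(np.array(Q).round(4),np.mean(Q,0))
for i in range(4):
    e=Q[(i+1)%4]-Q[i]; print(np.linalg.norm(e),np.degrees(np.arctan2(e[1],e[0])))
Rt=R.from_rotvec(o['tool_rot']).as_matrix(); print(np.degrees(np.arctan2(Rt[1,0],Rt[0,0])),Rt[:,2])
E
```

```text
post [0.49227502 0.15828173 0.044     ] pin [0.48255223 0.1181504  0.026     ] -13.618878981048184 0.041292328851994485
bore [0.45980302 0.01673843 0.26406683] tcp [0.46124725 0.01746896 0.23666683]
[[ 0.4487  0.0457  0.2641]
 [ 0.4836  0.0375  0.2641]
 [ 0.4715 -0.0129  0.2641]
 [ 0.4364 -0.0047  0.2641]] [0.46005318 0.0164408  0.26406683]
0.035864985924305925 -13.210714256444007
0.051846482440715706 -103.50384660671497
0.03605449860295912 166.84058543703446
0.05188007832117753 76.28705833578181
-13.274032239596858 [-1.06731673e-03 -3.71498449e-04 -9.99999361e-01]
```

```bash
python3 -c "
from h import *
delta([.4925,.1575,.115],-13.4)"
```

```text
rot [0.02 0.03 0.12] shift [-0.0018 -0.1435  0.1218] q [-0.123 -0.358  1.971 -0.     1.53   0.108] t 6.6667
```

Emit:
jog_arm([
  [[0,0,0],[0,-0.02,0],0.02],
  [[0,0,0],[-0.001,-0.05,0],0.02],
  [[0,0,0],[-0.002,-0.08,0],0.02],
  [[0,0,0],[-0.002,-0.11,0],0.02],
  [[0,0,0],[-0.002,-0.135,0.01],0.02],
  [[0,0,0],[-0.002,-0.1435,0.03],0.02],
  [[0,0,0],[-0.002,-0.1435,0.06],0.02],
  [[0,0,0],[-0.002,-0.1435,0.09],0.02],
  [[0,0,0],[-0.002,-0.1435,0.115],0.02],
  [[0,0,0],[-0.002,-0.1435,0.122],0.02],
  [[0,0,0],[-0.002,-0.1435,0.122],0.02],
  [[0,0,0],[-0.002,-0.1435,0.122],0.02],
])

```text
t: 7.67
tool_pos: [0.4928, 0.1584, 0.1161]
tool_rot: [-3.121, 0.362, -0.001]
contact_force: [0.0, 0.4, -5.7]
opening: 0.0349
```

Emit:
jog_arm([
  [[0,0,0],[0,0,0],0.02],
  [[0,0,0],[0,0,0],0.02],
])

```text
t: 7.83
tool_pos: [0.4939, 0.1589, 0.118]
tool_rot: [-3.119, 0.361, -0.007]
contact_force: [-0.0, -0.5, -5.0]
opening: 0.0345
```

```bash
python3 -c "
from h import *
im,o=save('scene','s7.png')
cv2.imwrite('pics/s7c.png',cv2.resize(im[130:250,250:400],(750,600),interpolation=cv2.INTER_CUBIC)[:,:,::-1])
save('wrist','w7.png')
print(o['contact_force'],o['tool_pos'])
delta([.4925,.1575,.065],-13.4)"
```

```text
[-0.04344427 -0.48240126 -5.00436832] [0.49392367 0.15887744 0.11798747]
rot [-0.08 -0.18  0.22] shift [-0.0006  0.0016  0.0523] q [ 0.168 -0.107  1.966 -0.     1.279  0.398] t 7.9333
```

View pics/s7c.png

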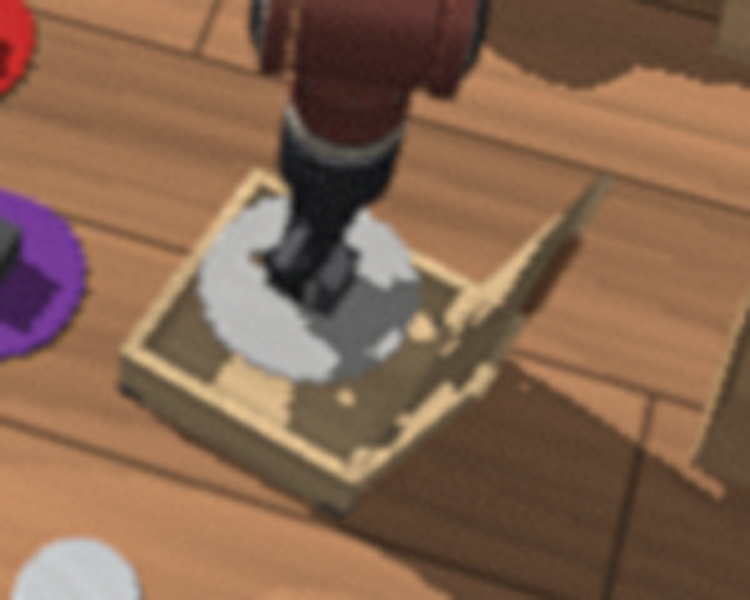

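View pics/w7.png

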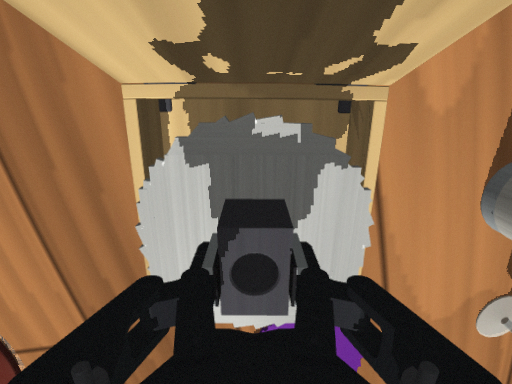

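```bash
python3 -c "
from h import *
im=cv2.imread('pics/w7.png')
cv2.imwrite('pics/w7c.png',cv2.resize(im[65:145,110:402],(800,219),interpolation=cv2.INTER_CUBIC))
cv2.imwrite('pics/w7d.png',cv2.resize(im[70:130,110:190],(800,600),interpolation=cv2.INTER_CUBIC))
cv2.imwrite('pics/w7e.png',cv2.resize(im[70:130,320:400],(800,600),interpolation=cv2.INTER_CUBIC))
"
```

```text
(no output)
```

View pics/w7d.png

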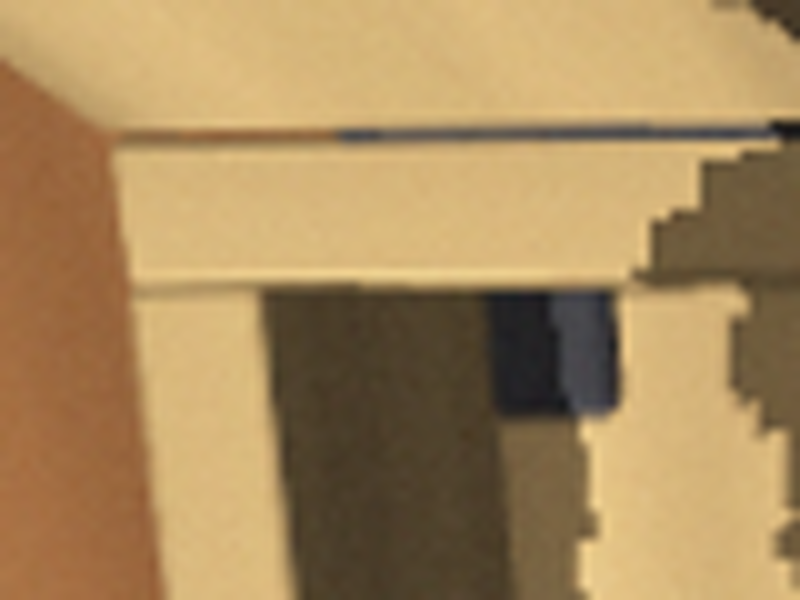

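View pics/w7e.png

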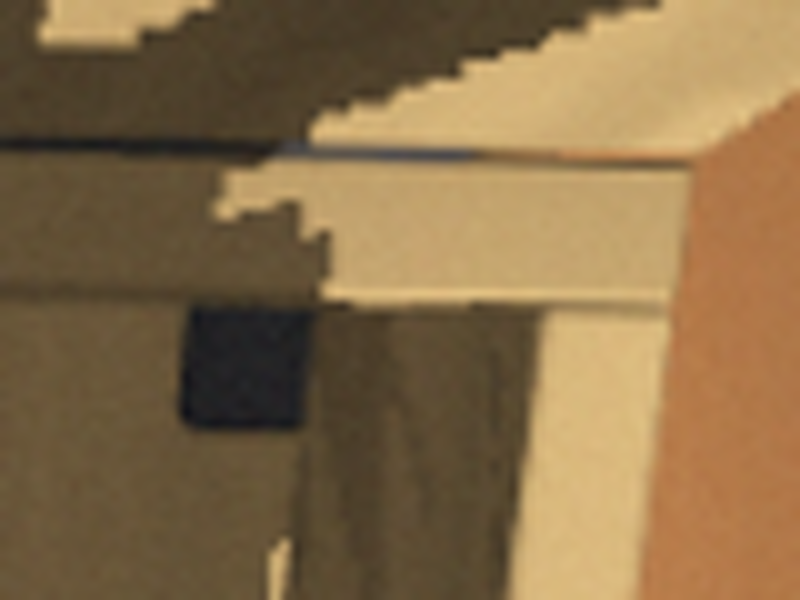

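```bash
python3 - <<'E'
from h import *
o=ctrl.get_obs(); C=cam('wrist',o); print(o['tool_pos'])
gl=lambda x,y:(110+(x+.5)/10-.5,70+(y+.5)/10-.5)
gr=lambda x,y:(320+(x+.5)/10-.5,70+(y+.5)/10-.5)
for a,b,y in(((113,148),(692,166),.095),((262,290),(540,305),.085)):
    L=onz(C,*gl(*a),.06);Rr=onz(C,*gr(*b),.06); d=Rr-L
    yaw=np.arctan2(d[1],d[0]); c=(L+Rr)/2-y*np.array([-np.sin(yaw),np.cos(yaw),0])
    print(np.linalg.norm(d),np.degrees(yaw),c)
    yaw=np.radians(-13.3); print((L+Rr)/2-y*np.array([-np.sin(yaw),np.cos(yaw),0]))
im=cv2.imread('pics/w7.png')
g2=lambda x,y:(200+(x+.5)/4.615-.5,190+(y+.5)/4.615-.5)
print('bore',onz(C,*g2(251,389),o['tool_pos'][2]+.0274))
Rt=R.from_rotvec(o['tool_rot']).as_matrix(); print(np.degrees(np.arctan2(Rt[1,0],Rt[0,0])),Rt[:,2])
E
```

```text
[0.49329736 0.15891742 0.1172611 ]
0.18881204135488008 -13.518658528031631 [0.49191011 0.15768832 0.06      ]
[0.49226278 0.15760424 0.06      ]
0.16934346613510326 -13.508417095441422 [0.49190689 0.15797954 0.06      ]
[0.49220766 0.15790786 0.06      ]
bore [0.49173216 0.15816351 0.1446611 ]
-13.17939329402575 [ 3.44712976e-03  5.61567950e-04 -9.99993901e-01]
```

The bore sits within 0.5 mm of the case centre in the same camera and the yaw is within 0.3°. Lowering to just above the post, then slowly.

Emit:
jog_arm([
  [[0,0,0.2],[0,0,0.01],0.02],
  [[0,0,0.2],[0,0,0.02],0.02],
  [[0,0,0.2],[0,0,0.03],0.02],
  [[0,0,0.2],[0,0,0.04],0.02],
  [[0,0,0.2],[0,0,0.05],0.02],
  [[0,0,0.2],[0,0,0.057],0.02],
  [[0,0,0.2],[0,0,0.062],0.02],
  [[0,0,0.2],[0,0,0.066],0.02],
  [[0,0,0.2],[0,0,0.066],0.02],
  [[0,0,0.2],[0,0,0.066],0.02],
])

```text
t: 8.77
tool_pos: [0.4919, 0.1588, 0.0491]
tool_rot: [3.12, -0.366, -0.001]
contact_force: [0.1, 0.2, -6.6]
opening: 0.0352
```

```bash
python3 -c "
from h import *
o=ctrl.get_obs();print(o['contact_force'],o['wrist_torque'])
delta([.4936,.1586,.0286],-13.45)"
```

```text
[ 0.06355079  0.2471017  -6.63983616] [ 0.03948748  0.02595915 -0.05771661]
rot [0.01 0.03 0.08] shift [ 0.0017 -0.0002  0.0205] q [ 0.168 -0.015  2.005 -0.     1.152  0.402] t 8.7667
```

Emit:
jog_arm([
  [[0,0,0],[0.001,0,0.003],0.02],
  [[0,0,0],[0.001,0,0.006],0.02],
  [[0,0,0],[0.001,0,0.009],0.02],
  [[0,0,0],[0.001,0,0.011],0.02],
  [[0,0,0],[0.001,0,0.013],0.02],
  [[0,0,0],[0.001,0,0.013],0.02],
])

```text
t: 9.27
tool_pos: [0.4924, 0.1585, 0.0355]
tool_rot: [3.12, -0.366, -0.002]
contact_force: [-0.4, 1.1, -5.2]
opening: 0.0355
```

Emit:
jog_arm([
  [[0,0,0],[0,0,0.002],0.02],
  [[0,0,0],[0,0,0.004],0.02],
  [[0,0,0],[0,0,0.006],0.02],
  [[0,0,0],[0,0,0.007],0.02],
  [[0,0,0],[0,0,0.0075],0.02],
  [[0,0,0],[0,0,0.0075],0.02],
  [[0,0,0],[0,0,0.0075],0.02],
])

```text
t: 9.85
tool_pos: [0.4931, 0.1586, 0.0288]
tool_rot: [-3.12, 0.366, -0.0]
contact_force: [-0.7, 0.0, -3.8]
opening: 0.0348
```

Emit:
jog_arm([
  [[0,0,0],[0,0,0.001],0.02],
  [[0,0,0],[0,0,0.0015],0.02],
  [[0,0,0],[0,0,0.0015],0.02],
  [[0,0,0],[0,0,0.0015],0.02],
])

```text
t: 10.18
tool_pos: [0.4931, 0.1586, 0.0287]
tool_rot: [3.12, -0.365, -0.001]
contact_force: [-7.1, -0.7, 5.8]
opening: 0.0351
```

Contact with the floor at the expected height. Releasing.

Emit:
jog_arm([
  [[0,0,0],[0,0,0],0.04],
  [[0,0,0],[0,0,0],0.05],
  [[0,0,0],[0,0,0],0.06],
  [[0,0,0],[0,0,0],0.07],
  [[0,0,0],[0,0,0],0.07],
  [[0,0,0],[0,0,0],0.07],
])

```text
t: 10.68
tool_pos: [0.4932, 0.1586, 0.0273]
tool_rot: [-3.12, 0.366, -0.001]
contact_force: [-1.0, 0.3, -0.5]
opening: 0.0696
```

Emit:
jog_arm([
  [[0,0,0],[0,0,-0.01],0.07],
  [[0,0,0],[0,0,-0.03],0.07],
  [[0,0,0],[0,0,-0.06],0.07],
  [[0,0,0],[0,0,-0.09],0.07],
  [[0,0,0],[0,0,-0.12],0.07],
  [[0,0,0],[0,0,-0.15],0.07],
  [[0,0,0],[0,0,-0.17],0.07],
  [[0,0,0],[0,0,-0.18],0.07],
  [[0,0,0],[0,0,-0.18],0.07],
])

```text
t: 11.43
tool_pos: [0.4946, 0.1589, 0.211]
tool_rot: [-3.118, 0.365, -0.009]
contact_force: [0.7, -0.1, -0.2]
opening: 0.0701
```

```bash
python3 -c "
from h import *
im,o=save('wrist','w8.png')
print(o['tool_pos'],o['opening'],o['t'])"
```

```text
[0.49460417 0.15886279 0.21096423] 0.07005427142422345 11.4333
```

View pics/w8.png

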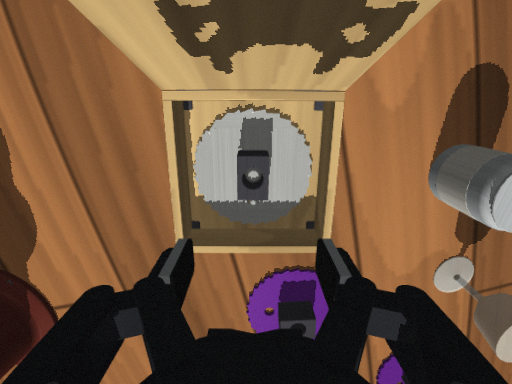

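The blade is seated: the post shows in the bore at (253,177), the pin in its hole at (254,203), and the disc lies flat inside the walls. Next the lid: over its edge with fingers shut, then down behind it.

Emit:
jog_arm([
  [[0,0,0],[0,0,-0.03],0.02],
  [[0,0,0],[0,0,-0.07],0.0],
  [[0,0,0],[0,0,-0.11],0.0],
  [[0,0,0],[0,-0.02,-0.135],0.0],
  [[0,0,0],[0,-0.05,-0.135],0.0],
  [[0,0,0],[0,-0.09,-0.135],0.0],
  [[0,0,0],[0,-0.13,-0.135],0.0],
  [[0,0,0],[0,-0.17,-0.135],0.0],
  [[0,0,0],[0,-0.2,-0.135],0.0],
  [[0,0,0],[0,-0.21,-0.12],0.0],
  [[0,0,0],[0,-0.21,-0.12],0.0],
  [[0,0,0],[0,-0.21,-0.12],0.0],
])

```text
t: 12.48
tool_pos: [0.5404, 0.362, 0.3229]
tool_rot: [3.116, -0.365, -0.009]
contact_force: [0.5, -0.4, 0.4]
opening: -0.0
```

```bash
cat >> h.py <<'E'
def casepos(o=None):
    o=o or ctrl.get_obs(); a=np.radians(-13.4); d=np.array(o['tool_pos'])[:2]-[.4935,.1587]
    print('casex %.4f casey %.4f z %.4f'%(d@[np.cos(a),np.sin(a)],d@[-np.sin(a),np.cos(a)],o['tool_pos'][2]),'F',o['contact_force'].round(1),'t',o['t'],'q',o['q'].round(2))
E
python3 -c "
from h import *
casepos()
im,o=save('scene','s9.png'); save('wrist','w9.png')
cv2.imwrite('pics/s9c.png',cv2.resize(im[50:250,250:500],(750,600),interpolation=cv2.INTER_CUBIC)[:,:,::-1])
"
```

```text
casex -0.0015 casey 0.2087 z 0.3229 F [ 0.5 -0.4  0.4] t 12.4833 q [ 0.48  0.08  1.43 -0.    1.64  0.71]
```

View pics/s9c.png

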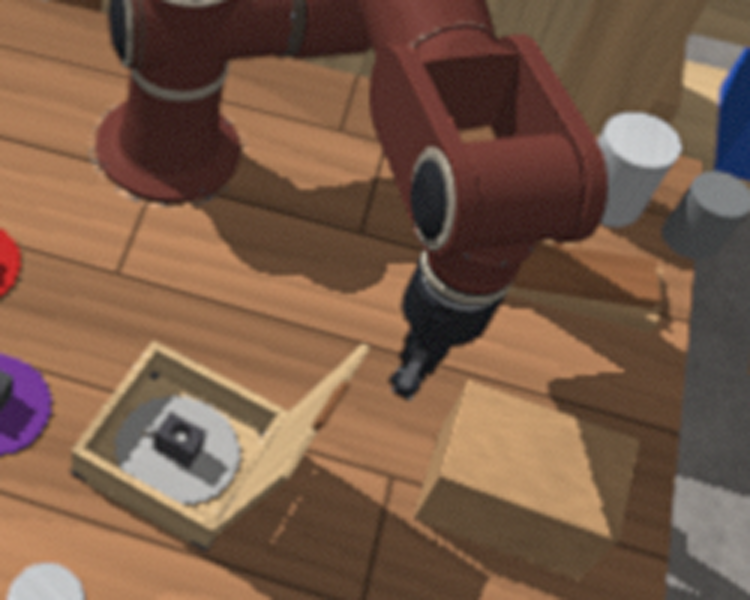

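View pics/w9.png

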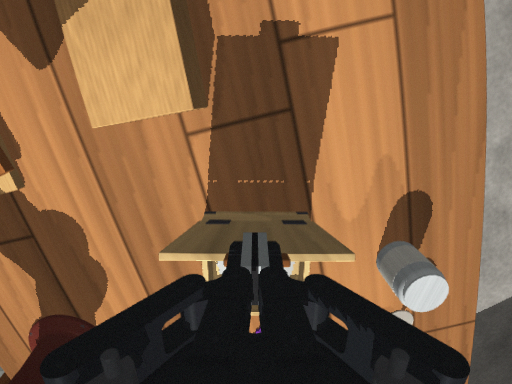

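Fingers are behind the lid, centred. Descending behind it, then pushing toward upright.

Emit:
jog_arm([
  [[0,0,0],[0,0,0.03],0.0],
  [[0,0,0],[0,0,0.06],0.0],
  [[0,0,0],[0,0,0.09],0.0],
  [[0,0,0],[0,0,0.105],0.0],
  [[0,0,0],[0,0.008,0.108],0.0],
  [[0,0,0],[0,0.016,0.108],0.0],
  [[0,0,0],[0,0.024,0.108],0.0],
  [[0,0,0],[0,0.032,0.108],0.0],
  [[0,0,0],[0,0.04,0.108],0.0],
  [[0,0,0],[0,0.048,0.108],0.0],
  [[0,0,0],[0,0.056,0.108],0.0],
  [[0,0,0],[0,0.064,0.108],0.0],
])

```text
t: 13.58
tool_pos: [0.5283, 0.3024, 0.2254]
tool_rot: [-3.112, 0.364, -0.01]
contact_force: [-3.7, 6.8, 17.6]
opening: 0.0003
```

```bash
python3 -c "
from h import *
casepos()
im,o=save('scene','s10.png')
cv2.imwrite('pics/s10c.png',cv2.resize(im[100:250,270:420],(600,600),interpolation=cv2.INTER_CUBIC)[:,:,::-1])
"
```

```text
casex 0.0005 casey 0.1479 z 0.2254 F [-3.7  6.8 17.6] t 13.5833 q [0.4  0.01 1.66 0.   1.46 0.63]
```

View pics/s10c.png

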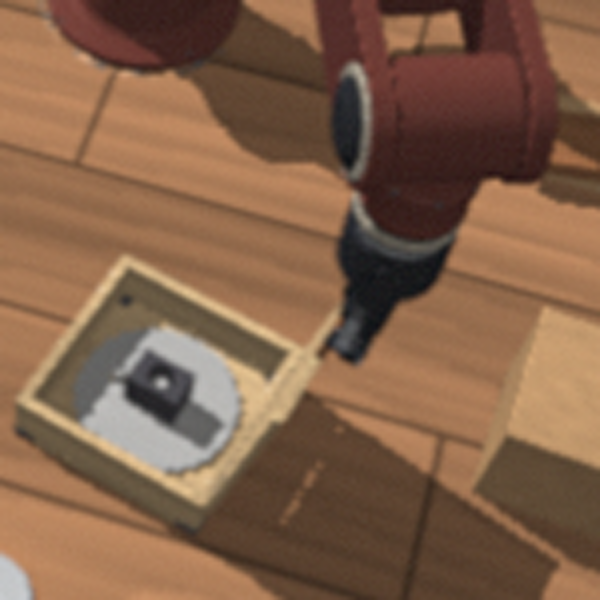

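There's 17.6 N upwards and z is 10 mm high, so the gripper's underside is likely resting on the tab. Backing up a little.

Emit:
jog_arm([
  [[0,0,0],[0,0,-0.012],0.0],
  [[0,0,0],[0,0,-0.024],0.0],
  [[0,0,0],[0,0,-0.03],0.0],
  [[0,0,0],[0,0,-0.03],0.0],
])

```text
t: 13.97
tool_pos: [0.5277, 0.3008, 0.2519]
tool_rot: [-3.119, 0.366, -0.005]
contact_force: [0.5, 0.0, 0.6]
opening: 0.0003
```

```bash
python3 -c "
from h import *
casepos()
save('wrist','w11.png')
"
```

```text
casex 0.0003 casey 0.1461 z 0.2519 F [0.5 0.  0.6] t 13.9667 q [ 0.4  -0.    1.63 -0.    1.51  0.63]
```

View pics/w11.png

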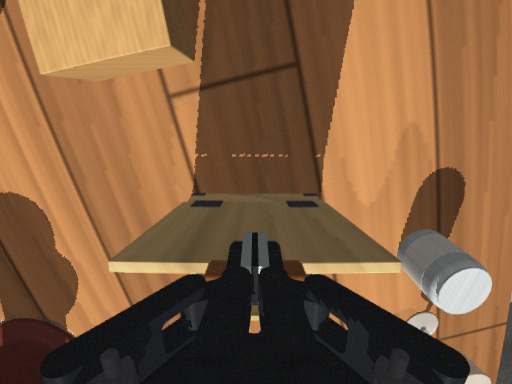

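```bash
python3 -c "
from h import *
o=ctrl.get_obs();C=cam('wrist',o)
a=np.radians(-13.4)
for u,v in((110,266),(398,266),(110,272)):
  for z in(.24,.25):
    p=onz(C,u,v,z)[:2]-[.4935,.1587]; print(z,p@[np.cos(a),np.sin(a)],p@[-np.sin(a),np.cos(a)])
"
```

```text
0.24 -0.09843567045119565 0.12305270765244038
0.25 -0.0921106759930659 0.12980881694211752
0.24 0.09561532792604661 0.12312083602932179
0.25 0.08929909616183271 0.12987250717525567
0.24 -0.09933884431555047 0.11826314504195654
0.25 -0.0929550136482133 0.12533126480811413
```

The lid is at about 97°, and the earlier contact was above the fingertips. I'll now push with the tips near the tab and follow its arc.

Emit:
jog_arm([
  [[0,0,0],[0,0.01,0.003],0.0],
  [[0,0,0],[0,0.02,0.006],0.0],
  [[0,0,0],[0,0.032,0.007],0.0],
  [[0,0,0],[0,0.048,0.0075],0.0],
  [[0,0,0],[0,0.064,0.008],0.0],
  [[0,0,0],[0,0.08,0.0115],0.0],
  [[0,0,0],[0,0.096,0.015],0.0],
  [[0,0,0],[0,0.096,0.015],0.0],
])

```text
t: 14.68
tool_pos: [0.5032, 0.2037, 0.2328]
tool_rot: [3.117, -0.37, -0.003]
contact_force: [-0.6, -0.6, -0.5]
opening: -0.0
```

```bash
python3 -c "
from h import *
casepos()
save('wrist','w12.png')
"
```

```text
casex -0.0010 casey 0.0461 z 0.2328 F [-0.6 -0.6 -0.5] t 14.6833 q [ 0.25 -0.14  1.8  -0.    1.49  0.49]
```

View pics/w12.png

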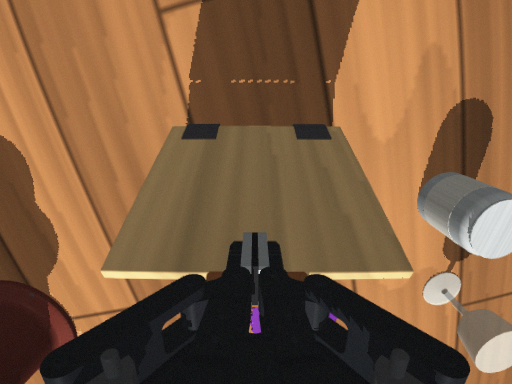

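The lid follows the fingertips (about 70°) with almost no force. Continuing along the arc.

Emit:
jog_arm([
  [[0,0,0],[0,0.013,0.004],0.0],
  [[0,0,0],[0,0.026,0.009],0.0],
  [[0,0,0],[0,0.04,0.017],0.0],
  [[0,0,0],[0,0.053,0.026],0.0],
  [[0,0,0],[0,0.065,0.036],0.0],
  [[0,0,0],[0,0.077,0.048],0.0],
  [[0,0,0],[0,0.087,0.06],0.0],
  [[0,0,0],[0,0.096,0.073],0.0],
  [[0,0,0],[0,0.104,0.087],0.0],
  [[0,0,0],[0,0.104,0.087],0.0],
])

```text
t: 15.57
tool_pos: [0.4778, 0.1045, 0.1429]
tool_rot: [3.118, -0.368, -0.01]
contact_force: [-0.9, 0.7, -0.4]
opening: 0.0001
```

```bash
python3 -c "
from h import *
casepos()
save('wrist','w13.png')
"
```

```text
casex -0.0027 casey -0.0564 z 0.1429 F [-0.9  0.7 -0.4] t 15.5667 q [ 0.06 -0.2   2.01 -0.    1.35  0.3 ]
```

View pics/w13.png

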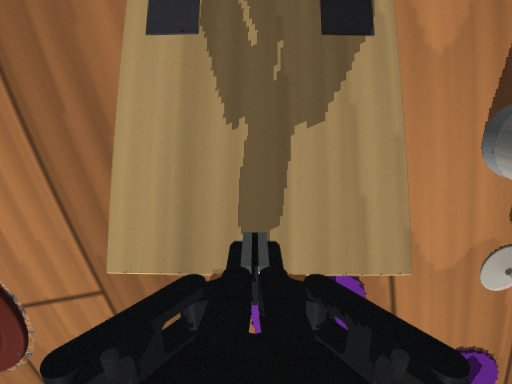

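Emit:
jog_arm([
  [[0,0,0],[0,0.007,0.012],0.0],
  [[0,0,0],[0,0.013,0.025],0.0],
  [[0,0,0],[0,0.017,0.038],0.0],
  [[0,0,0],[0,0.02,0.05],0.0],
  [[0,0,0],[0,0.022,0.06],0.0],
  [[0,0,0],[0,0.022,0.067],0.0],
  [[0,0,0],[0,0.022,0.072],0.0],
  [[0,0,0],[0,0.022,0.075],0.0],
  [[0,0,0],[0,0.022,0.076],0.0],
  [[0,0,0],[0,0.022,0.076],0.0],
])

```text
t: 16.45
tool_pos: [0.4755, 0.0848, 0.0712]
tool_rot: [-3.12, 0.365, 0.0]
contact_force: [-0.7, -0.5, 1.6]
opening: 0.0002
```

```bash
python3 -c "
from h import *
casepos()"
```

```text
casex -0.0004 casey -0.0761 z 0.0712 F [-0.7 -0.5  1.6] t 16.45 q [ 0.02 -0.13  2.07  0.    1.2   0.26]
```

Emit:
jog_arm([
  [[0,0,0],[0,0,0.002],0.0],
  [[0,0,0],[0,0,0.004],0.0],
  [[0,0,0],[0,0,0.004],0.0],
  [[0,0,0],[0,0,0.004],0.0],
])

```text
t: 16.78
tool_pos: [0.4761, 0.0847, 0.0685]
tool_rot: [-3.12, 0.365, -0.002]
contact_force: [-1.8, -1.3, 4.6]
opening: 0.0002
```

Emit:
jog_arm([
  [[0,0,0],[0,0,0.002],0.0],
  [[0,0,0],[0,0,0.004],0.0],
  [[0,0,0],[0,0,0.004],0.0],
  [[0,0,0],[0,0,0.004],0.0],
])

```text
t: 17.12
tool_pos: [0.4764, 0.0847, 0.0681]
tool_rot: [3.12, -0.365, -0.001]
contact_force: [-14.6, -1.3, 28.4]
opening: 0.0004
```

Firm stop at z = 68.1 mm with 28 N (closed height is 68.5 mm), so the lid is down on the rim. Retreating straight up and checking.

Emit:
jog_arm([
  [[0,0,0],[0,0,-0.006],0.0],
  [[0,0,0],[0,0,-0.03],0.0],
  [[0,0,0],[0,0,-0.07],0.0],
  [[0,0,0],[0,0,-0.11],0.0],
  [[0,0,0],[0,0,-0.15],0.0],
  [[0,0,0],[0,0,-0.18],0.0],
  [[0,0,0],[0,-0.03,-0.2],0.0],
  [[0,0,0],[0,-0.06,-0.22],0.0],
  [[0,0,0],[0,-0.06,-0.22],0.0],
  [[0,0,0],[0,-0.06,-0.22],0.0],
  [[0,0,0],[0,-0.06,-0.22],0.0],
])

```text
t: 18.03
tool_pos: [0.4889, 0.1429, 0.2824]
tool_rot: [3.12, -0.365, -0.001]
contact_force: [-0.3, -0.6, -0.8]
opening: -0.0002
```

```bash
python3 -c "
from h import *
casepos()
o=ctrl.get_obs();im,o=save('wrist','w14.png'); np.save('w14.npy',o,allow_pickle=True); im,_=save('scene','s14.png')
cv2.imwrite('pics/s14c.png',cv2.resize(im,(800,600),interpolation=cv2.INTER_CUBIC)[:,:,::-1])
"
```

```text
casex -0.0008 casey -0.0164 z 0.2824 F [-0.3 -0.6 -0.8] t 18.0333 q [ 0.14 -0.25  1.81 -0.    1.58  0.37]
```

View pics/s14c.png

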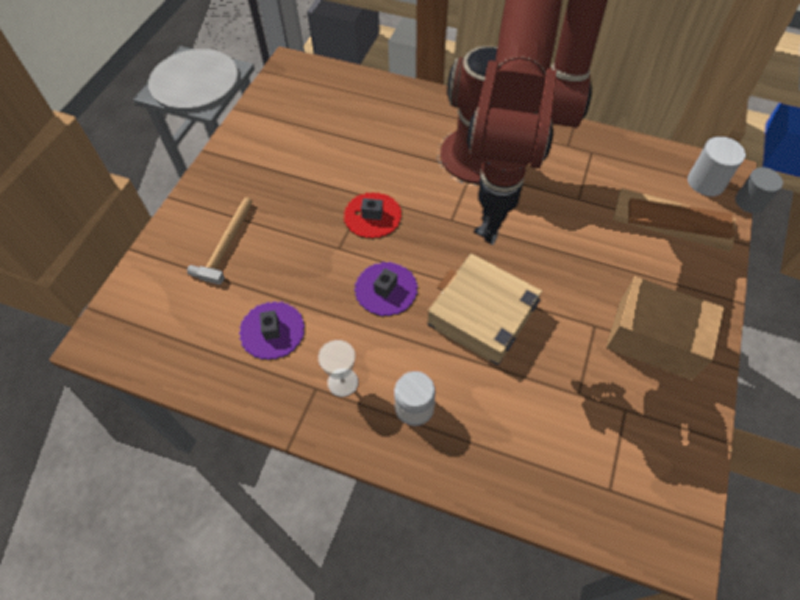

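View pics/w14.png

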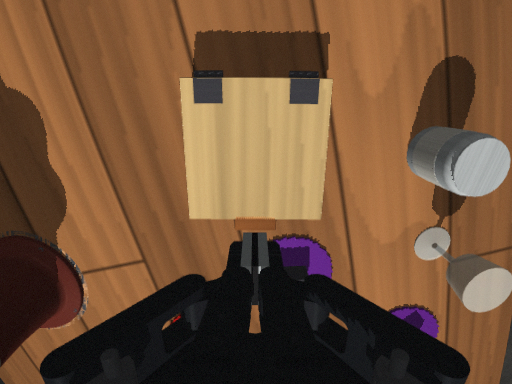

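The lid lies flat in both views, and the goblet, can, hammer and carton stand as before. One numeric check of the free edge's height.

```bash
python3 - <<'E'
from h import *
o=np.load('w14.npy',allow_pickle=True).item();C=cam('wrist',o)
im=cv2.imread('pics/w14.png');hsv=cv2.cvtColor(im,cv2.COLOR_BGR2HSV)
m=((hsv[:,:,2]>165)&(hsv[:,:,0]>15)&(hsv[:,:,1]<150)).astype(np.uint8);m[:60]=0;m[230:]=0;m[:,:170]=0;m[:,345:]=0
for r in(115,140,165,190,210):
    x=np.where(m[r])[0]; a,b=x.min()-.5,x.max()+.5
    f=lambda z:np.linalg.norm(onz(C,a,r,z)-onz(C,b,r,z))
    z=.0685; w=f(z); s=(f(.0785)-w)/.01; print(r,a,b,w,'z est',z+(.19-w)/s)
# before/after bystanders, top view
a=cv2.imread('pics/top0.png');im,_=save('top','top15.png')
d=cv2.absdiff(a,im[:,:,::-1]).max(2)
for n,(x0,x1,y0,y1) in dict(can=(214,240,122,152),goblet=(260,285,122,152),hammer=(366,393,174,245),carton=(66,132,202,246)).items(): print(n,(d[y0:y1,x0:x1]>40).mean().round(3))
E
```

```text
115 181.5 329.5 0.1894253865076624 z est 0.06741769171960486
140 182.5 327.5 0.19050301072730158 z est 0.06944208208933192
165 184.5 325.5 0.19047457837991455 z est 0.06938896420157528
190 186.5 323.5 0.19064329649269618 z est 0.06970393485674117
210 188.5 321.5 0.1897812482695052 z est 0.06808874466741262
can 0.0
goblet 0.0
hammer 0.0
carton 0.5
```

The lid is level to within about 2 mm. The carton region differs, probably because of the arm's shadow, so I'll check that.

```bash
python3 -c "
from h import *
a=cv2.imread('pics/top0.png')[190:255,55:145];b=cv2.imread('pics/top15.png')[190:255,55:145]
cv2.imwrite('pics/cart.png',cv2.resize(np.hstack([a,b]),(792,286)))"
```

```text
(no output)
```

View pics/cart.png

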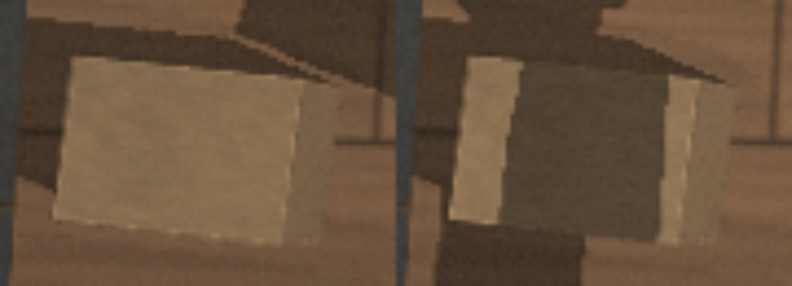

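Only a shadow: the carton's corners have not moved. Handing in.

```bash
python3 -c "
from station import job
print(job.finish_job())"
```

```text
the job is handed in; nothing more can be done
None
```

The blade is in the case, over the post and pin, and the lid is closed. I handed the job in at about 18 s of the 64 s allowed, and no verdict was reported.

- **Blade:** I gripped it by the hub flats and aligned it to about 0.5 mm and 0.3° using the wrist camera. I then lowered it slowly until it touched the floor at the expected height, and released it. The wrist picture afterwards showed the post in the bore and the pin in its hole.
- **Lid:** I swung it shut with the closed fingertips, following its arc at roughly 1 rad/s. It met a firm stop at 68.1 mm, against 68.5 mm expected when closed. Camera estimates across the lid give 67.4–69.7 mm, so it is level to about 2 mm. I did not look at the blade again after closing.
- **One deviation:** on the first descent behind the lid, the gripper pressed on the lid, probably on its tab. The reading afterwards was about 18 N, under the 40 N limit, and I backed off and pushed with the tips higher up. It left no visible damage.
- **Bystanders:** before and after pictures show the goblet, can and hammer unmoved. The carton's picture differed only by the arm's shadow; its corners were in the same place.

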